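Draw the long ruler out of the decked desk tray

TASK

The wooden ruler lies in the long desk tray and the rubber stamp is standing on top of it. First stand the stamp upright in the middle of its narrow raised stand and let go of it; then take hold of the ruler, tilt it so that one end comes up first through the opening between the two end decks, draw it right out, and finish still holding it in the gripper, all of it about a hand's breadth (8 cm or more) above the tray's top and touching nothing else. Leave the mug, the stapler and the eraser where they are.

Things in the scene. Friction and masses are not known exactly. Their poses are not given: they have to be found in the camera images.
- tray_opening (a point): Centre of the opening in the top of the long grey desk tray, level with the top of its end decks, 52 mm above the desk. x points across the tray, y along it, z up. The opening is 110 mm (x) by 260 mm (y), between two fixed decks, each 6 mm thick. Outside, the tray is 122 mm wide (x), 392 mm long (y), 52 mm high, and fixed to the desk.
- tray_floor (a point): Centre of the tray's inner floor, 6 mm above the desk, axes as the opening's. Inside, the tray is 110 mm wide (x) by 380 mm long (y), and 40 mm high under the decks: it runs on 60 mm beyond the opening under each deck.
- ruler_mid (a point): Centre of the loose flat wooden ruler, 32 mm wide (x) by 300 mm long (y) by 8 mm thick (z), 60 g, half-way up its thickness. It lies flat on the tray's inner floor along the tray, roughly in the middle, up to 15 mm nearer to one end, with both its ends under the decks; its z axis points up.
- ruler_end_a (a point): Middle of the ruler's end face at its +y end, half-way up its thickness.
- ruler_end_b (a point): Middle of the ruler's end face at its -y end, half-way up its thickness.
- stamp_mid (a point): The black rubber stamp at its centre, half-way up (35 mm above its underside), z up along its handle. Foot 28 mm (x) by 56 mm (y), 18 mm high, under a round knob 28 mm across at most; whole height 70 mm, 50 g. Take it by the knob, about 15 mm above this point. It starts standing on the ruler, its long side along the ruler.
- stand_top (a point): Centre of the top face of the small grey stamp stand, 60 mm above the desk; z up. The flat top is 40 mm (x) by 70 mm (y), without a rim, on a column over a foot of 80 by 100 mm; the stand is fixed to the desk.
- mug: White mug, 92 mm across, 95 mm high, 127 mm with its handle; origin at the centre of its underside. A bystander.
- stapler: Black desk stapler, 144 by 39 by 54 mm high; origin at the centre of its underside. A bystander.
- eraser: Small eraser in a sleeve, 20 by 44 by 12 mm high; origin at the centre of its underside. A bystander.
Not all that is in view belongs to the job. What is meant by the part that bears stand_top is not red or yellow, and is the larger of those in its own colour.

How it is judged (in metres and radians):
On the way, in this order (a step that is already met when the one before it is completed fails the run):
1. the stamp stands upright and let go on its stand (horizontal distance between stamp_mid and stand_top below 0.018 m and z of stamp_mid in the frame of stand_top between 0.031 and 0.04 m and angle between stamp_mid's own z axis and vertical below 0.12 rad and contact force between rubber_stamp and the fingers below 0.1 N and linear speed of rubber_stamp below 0.03 m/s), for 0.2 s.
2. one end of the ruler is up through the opening while the other end is still below the decks (((height (world z) of ruler_end_a above 0.065 m and height (world z) of ruler_end_b below 0.046 m) or (height (world z) of ruler_end_b above 0.065 m and height (world z) of ruler_end_a below 0.046 m))), for 0.1 s.
At the end, for the whole second after the job is handed in: The stamp stands upright (within 7 degrees) on its stand, untouched, its axis within 18 mm of the middle of the stand's top; the ruler is held still between the fingers with both ends more than 110 mm above the desk (58 mm above the tray's top), touching neither tray, stand, stamp nor bystanders (all of step 1 and height (world z) of each of ruler_end_a, ruler_end_b above 0.11 m and contact force between ruler and the fingers above 1 N and linear speed of ruler below 0.05 m/s and contact force between ruler and tray below 0.1 N and contact force between ruler and stamp_stand below 0.1 N and contact force between ruler and rubber_stamp below 0.1 N and contact force between ruler and mug below 0.1 N and contact force between ruler and stapler below 0.1 N and contact force between ruler and eraser below 0.1 N); the arm keeps its last pose, push and grip.
It fails at once if the mug is pushed away by more than 30 mm (distance of mug from where it was at the start of the episode above 0.03 m).
It fails at once if the stapler is pushed away by more than 30 mm (distance of stapler from where it was at the start of the episode above 0.03 m).
It fails at once if the eraser is pushed away by more than 30 mm (distance of eraser from where it was at the start of the episode above 0.03 m).
It also fails if it takes over 58 s, if anything falls off the work surface, if the arm or the gripper's body presses on something with over 40 N, if the wrist force passes 120 N, or if a joint passes its speed limit or range.

ROBOT

A 6-joint arm with a two-finger parallel gripper is mounted at the origin on a cart in front of the work surface, level with it; the furniture and walls round the work are solid. World frame = base frame: x ahead of the robot, y to its left, z up, the work surface at z = 0. Lengths are in mm, angles in rad, forces in N, time in s.
With the tool pointing down it reaches from about 275 to 1000 mm from the base axis. Payload 8.4 kg.
Tool frame: the origin (TCP) lies midway between the tips of the shut fingers; the grasp point (between the pads) lies 19 mm behind it; z points along the fingers, y is the direction in which the jaws open and shut (so a half turn about z gives the same grasp; the last joint's range is limited). The gripper opens to 85 mm and grips with 20 to 120 N. Pads are 22 mm wide; open, the fingers measure 114 mm over their backs; the gripper's body (76 mm by 85 mm) begins 54 mm behind the grasp point. The pads swing forward as they close: fully open they stand 13 mm farther back than shut.
Start: joints at [-1.244, 0.353, 1.633, -0, 1.155, -0.002], TCP at [201.816, -591.522, 231.281] pointing down, gripper open.
Joint ranges: [-2.63, 2.63], [-0.92, 2.1], [0.06, 2.66], [-1.3, 4.44], [0, 2.69], [-3.02, 3.02]. Speed limits (rad/s): [2.22, 2.22, 2.79, 3.14, 3.14, 3.14].

INTERFACE

Orientations are given as [roll, pitch, yaw] about the fixed x, y, z axes, in that order (R = Rz(yaw) Ry(pitch) Rx(roll)).
In Python, from rig import r gives the robot as it stands.
- The arm moves only by the tool play_rows, never from a script. Its argument "moves" is a list of rows, each a list of 3 entries, a list of its own where there are three numbers: the turn, a rotation vector about the tool's x, y, z in degrees, then the shift along the tool's x, y, z in mm, then the opening, from 0 (shut) to 1 (fully open). A call has 1 to 20 rows; each row is the pose to reach, as a shift and turn from the pose measured when the call began, along the tool's axes at that moment; what a row does not reach only later rows make up. A row lasts 1/10 s, in which the tool goes at most 50 mm and 8.59 degrees, less where a joint would pass 70% of its speed; a pose out of reach is approached as far as the arm can. A call with a gripper value outside its range is refused whole. The fingers move at their own pace and stop on an object; "newtons" is the grip in N (left out, the last holds). Time passes only in rows, so rows that repeat a pose let the fingers close. It gives the time, the measured TCP pose, the force and the opening at its end, in the units of the state.
- r.sense(): the state, without advancing time (a new reading comes with each control period).
- r.grab_frame(name): name is "scene" or "side" or "wrist"; returns a dict with "color" (384x512x3 uint8, red, green, blue), "K" (3x3 intrinsics, pixels), "rvec" (rotation vector, rad) and "tvec" (3), from world to camera coordinates, as OpenCV has them; the wrist camera has in their place "T_tool_cam" (4x4, takes a point from camera to tool coordinates, whose origin is the TCP and whose axes are the flange's). Camera axes: x right, y down, z forward; pixel columns grow to the right and rows downward; lengths in mm; the calibration is good to about 2 mm. A picture is of the moment at which its call begins: read the wrist's pose just before it. There is no depth.
- r.sign_off(): hands the job in, once; it reports no verdict.
Trained networks look in a picture, given as the dict that the camera call returned (one of the last four; its "shot" number tells which), for a name from the list of things; names that differ only in an ending like _2 or _b are one class to them, and where a whole thing is asked for, a point or a joint stands for the part that bears it (a point fixed in the world has none). Each returns a list of dicts, best first, with "conf" (0 to 1); they miss things now and then, are a little off and sometimes report something else, mostly with a low value. They report only what shows in the picture. A call takes as long as a camera call. They do not tell look-alikes from the thing itself.
- r.silhouettes(picture, name): "mask" (384x512 bool, what is visible of it) and "location" ([column, row] in pixels, amid what is visible of it).
The state is a dict: "clock": time; "qpos": joint angles; "qvel": joint speeds; "joint_efforts": joint torques, N m; "eef_pos": TCP position; "tcp_rot": TCP orientation; "contact_force": force on the tool from outside, world axes, zero at the start; "wrist_torque": the same for the moment, N m; "opening": opening from 0.0 (shut) to 1.0 (fully open).
Only numpy, scipy, OpenCV 4.12 (cv2) and the standard library are available. Lean on these libraries where they do the work, as an engineer would, in place of code of your own. Each camera call takes 0.05 s, during which the arm holds its last target.

## Working session

There is one attempt and no reset: what is moved stays moved. The work goes in short steps, Python scripts to look and compute and a tool call to move; the robot and the scene stay as the last step left them, time stands still between calls to the robot, and variables do not carry over. Pictures are saved under pics/ and viewed, and the job is handed in when it is done.

Besides the shell and the picture viewer there is one more tool, called after "Emit:" as name([rows], argument=value, ...), one row to a line, values as JSON. play_rows: Moves the arm, as the interface text tells. Its arguments: {"type":"object","properties":{"moves":{"type":"array"},"newtons":{"type":"number"}},"required":["moves"]}

```bash
ls; mkdir -p pics; python3 - <<'E'
from rig import r
import cv2
s=r.sense(); print(s)
for n in ("scene","side","wrist"):
    f=r.grab_frame(n); cv2.imwrite(f"pics/{n}0.png",f["color"][:,:,::-1])
    print(n,f["K"].tolist(),f.get("rvec"),f.get("tvec"),f.get("T_tool_cam"))
    for nm in ["tray_opening","ruler_mid","stamp_mid","stand_top","mug","stapler","eraser"]:
        try: d=r.silhouettes(f,nm)
        except Exception as e: print(nm,e);continue
        print(nm,[(round(x["conf"],2),[round(float(v)) for v in x["location"]],int(x["mask"].sum())) for x in d])
E
```

```text
pics
{'clock': 0.0, 'qpos': array([-1.24442007e+00,  3.53627470e-01,  1.63413955e+00,  1.57444001e-05,
        1.15517746e+00, -2.38880743e-03]), 'qvel': array([-0.00010678,  0.00227424, -0.00082068, -0.00119459, -0.00065429,
       -0.00094408]), 'joint_efforts': array([-9.66705411e-04, -6.05260777e+01, -3.42074561e+01, -1.40135476e-04,
        9.29710484e-03, -1.76953159e-05]), 'eef_pos': array([ 201.65703679, -591.07673036,  230.5722703 ]), 'tcp_rot': array([-3.14024087e+00, -1.76246148e-05,  3.28758684e-01]), 'contact_force': array([ 0.01986945,  0.44551221, -0.84169753]), 'wrist_torque': array([ 0.00562034, -0.03261935,  0.00254203]), 'opening': 1.000758737926524}
scene [[358.89185901759225, 0.0, 256.9489406526898], [0.0, 358.89185901759225, 188.62538688126253], [0.0, 0.0, 1.0]] [ 1.19219874 -1.91014407  1.25189801] [ 93.23643924 296.5232799  541.30170834] None
tray_opening [(0.64, [150, 217], 3694)]
ruler_mid []
stamp_mid [(0.71, [169, 206], 211)]
stand_top []
mug [(0.9, [141, 266], 2518)]
stapler []
eraser []
side [[365.7010538905549, 0.0, 259.17573877595675], [0.0, 365.701053
[... 307 characters left out ...]
0.82, [296, 322], 1487), (0.79, [214, 265], 564), (0.73, [260, 262], 1031), (0.23, [195, 135], 688)]
mug [(0.68, [195, 137], 727)]
stapler [(0.65, [328, 242], 853), (0.57, [270, 156], 159)]
eraser [(0.47, [216, 184], 45)]
wrist [[291.09099597493247, 0.0, 257.47624009016585], [0.0, 291.09099597493247, 189.3694803338492], [0.0, 0.0, 1.0]] None None [[ 4.69171495e-04 -9.55533373e-01 -2.94882608e-01  7.41676050e+01]
 [ 9.99999814e-01  3.33653026e-04  5.09880212e-04  2.52965735e-01]
 [-3.88819085e-04 -2.94882792e-01  9.55533353e-01 -1.41938712e+02]
 [ 0.00000000e+00  0.00000000e+00  0.00000000e+00  1.00000000e+00]]
tray_opening []
ruler_mid []
stamp_mid []
stand_top []
mug []
stapler []
eraser []
```

View pics/scene0.png

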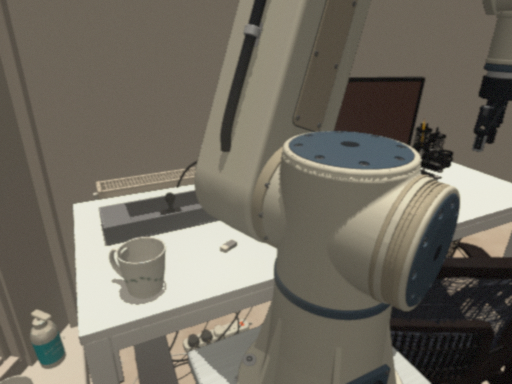

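View pics/side0.png

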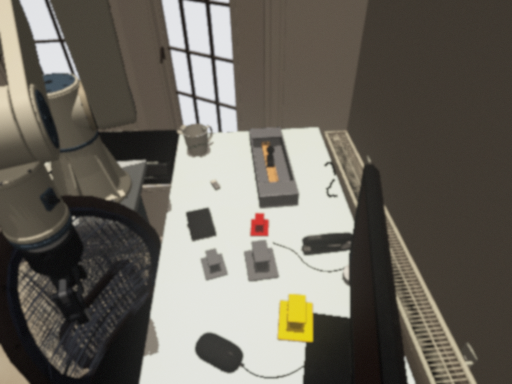

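```bash
python3 - <<'E'
import cv2
a=cv2.imread("pics/side0.png")
cv2.imwrite("pics/side0c.png",cv2.resize(a[110:350,170:370],None,fx=3,fy=3,interpolation=cv2.INTER_CUBIC)[:600+120])
b=cv2.resize(a[110:360,170:370],None,fx=2.4,fy=2.4,interpolation=cv2.INTER_CUBIC);cv2.imwrite("pics/side0c.png",b);print(b.shape)
E
```

```text
(600, 480, 3)
```

View pics/side0c.png

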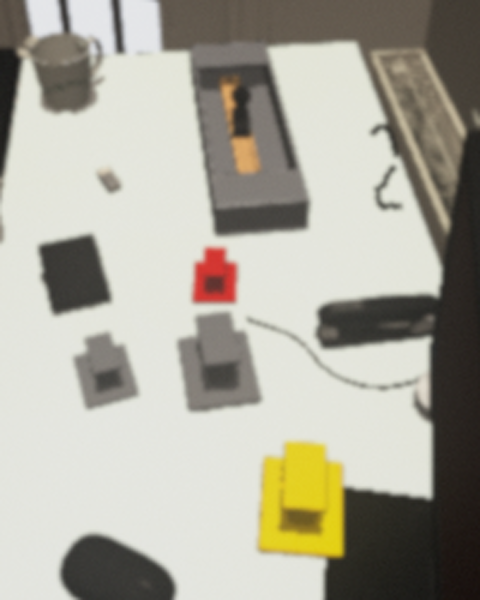

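Stand candidates in the side view: red (259,225), small grey (213,265), large grey (260,262), yellow (296,318). By the description (not red or yellow, the larger in its colour), it is the large grey one at (260,262), and the crop confirms this. The stamp is at (270,156) on the ruler in the tray, with the stapler at (328,242), the eraser at (215,184) and the mug at (195,137).

```bash
cat > h.py <<'E'
import numpy as np, cv2
from scipy.spatial.transform import Rotation as R
def ext(f,s=None):
    if "rvec" in f and f.get("rvec") is not None:
        Rm=cv2.Rodrigues(np.array(f["rvec"],float))[0]; t=np.array(f["tvec"],float).ravel()
        return Rm,t
    T=np.array(f["T_tool_cam"]); Rt=R.from_euler("xyz",s["tcp_rot"]).as_matrix(); p=s["eef_pos"]
    Rc=Rt@T[:3,:3]; c=Rt@T[:3,3]+p
    return Rc.T,-Rc.T@c
def back(f,uv,z,s=None):
    Rm,t=ext(f,s); K=np.array(f["K"])
    d=Rm.T@np.linalg.inv(K)@np.array([uv[0],uv[1],1.]); c=-Rm.T@t
    return c+d*(z-c[2])/d[2]
def proj(f,X,s=None):
    Rm,t=ext(f,s); q=np.array(f["K"])@((Rm@np.atleast_2d(X).T)+t[:,None]); return (q[:2]/q[2]).T
E
python3 - <<'E'
from rig import r; from h import *
f=r.grab_frame("side")
for n,uv,z in [("stand",(261,246),60),("standtop pos from crop",(170+214/2.4,110+333/2.4),60),("trayTL",(170+195/2.4,110+45/2.4),52),("trayTR",(170+267/2.4,110+43/2.4),52),("trayBL",(170+217/2.4,110+207/2.4),52),("trayBR",(170+307/2.4,110+200/2.4),52),("stamp knob",(170+241/2.4,110+95/2.4),70),("mug",(196,150),0),("stapler",(328,245),20),("eraser",(215,185),5),("small",(213,268),0),("red",(259,230),0)]:
    print(n,back(f,uv,z).round())
E
```

```text
stand [ 526. -351.   60.]
standtop pos from crop [ 521. -359.   60.]
trayTL [545. 240.  52.]
trayTR [659. 233.  52.]
trayBL [ 544. -149.   52.]
trayBR [ 658. -148.   52.]
stamp knob [599.  67.  70.]
mug [331. 197.   0.]
stapler [ 711. -332.   20.]
eraser [403. -24.   5.]
small [ 397. -362.    0.]
red [ 531. -238.    0.]
```

```bash
cat >> h.py <<'E'
def goto(s,pos,rpy):
    R0=R.from_euler("xyz",s["tcp_rot"]); R1=R.from_euler("xyz",rpy)
    d=R0.inv()*R1; rv=np.degrees(d.as_rotvec()); sh=R0.inv().apply(np.array(pos)-s["eef_pos"])
    print("turn",rv.round(2),"shift",sh.round(1),"rows>=",max(np.linalg.norm(rv)/8.59,np.linalg.norm(sh)/50).round(1))
E
python3 - <<'E'
from rig import r; from h import *
goto(r.sense(),[480,-330,330],[np.pi,0,np.pi/2])
E
```

```text
turn [ -0.    -0.   -71.16] shift [ 347.7 -157.7  -98.7] rows>= 8.3
```

Emit:
play_rows([
  [[0, 0, -71.16], [348, -158, -99], 1],
  [[0, 0, -71.16], [348, -158, -99], 1],
  [[0, 0, -71.16], [348, -158, -99], 1],
  [[0, 0, -71.16], [348, -158, -99], 1],
  [[0, 0, -71.16], [348, -158, -99], 1],
  [[0, 0, -71.16], [348, -158, -99], 1],
  [[0, 0, -71.16], [348, -158, -99], 1],
  [[0, 0, -71.16], [348, -158, -99], 1],
  [[0, 0, -71.16], [348, -158, -99], 1],
  [[0, 0, -71.16], [348, -158, -99], 1],
  [[0, 0, -71.16], [348, -158, -99], 1],
  [[0, 0, -71.16], [348, -158, -99], 1],
])

```text
clock: 2.45
eef_pos: [479.4, -330.2, 330.0]
tcp_rot: [-3.141, -0.0, 1.568]
contact_force: [0.1, 0.2, -0.2]
opening: 1.002
```

```bash
python3 - <<'E'
from rig import r; from h import *
s=r.sense(); f=r.grab_frame("wrist"); cv2.imwrite("pics/w1.png",f["color"][:,:,::-1])
print(s["clock"],s["eef_pos"],s["tcp_rot"])
for nm in ["stand_top","stapler"]:
    for x in r.silhouettes(f,nm):
        m=x["mask"].astype(np.uint8); print(nm,round(x["conf"],2),x["location"],m.sum(),cv2.boundingRect(m),back(f,x["location"],60,s).round())
goto(s,[600,0,350],[np.pi,0,np.pi/2])
E
```

```text
2.45 [ 479.43241635 -330.16397542  329.95540571] [-3.14100335e+00 -2.29147807e-04  1.56837806e+00]
stand_top 0.89 [210.5, 163.0] 1629 (187, 141, 45, 49) [ 411. -343.   60.]
stand_top 0.8 [287.1, 167.8] 2957 (260, 136, 51, 64) [ 521. -350.   60.]
stand_top 0.79 [320.7, 261.6] 2478 (292, 233, 54, 64) [ 579. -504.   60.]
stand_top 0.64 [288.6, 80.4] 1658 (274, 56, 41, 51) [ 520. -231.   60.]
stapler 0.68 [410.8, 144.1] 2520 (358, 130, 104, 29) [ 695. -316.   60.]
turn [-0.03 -0.01 -0.14] shift [330.5 119.8 -20. ] rows>= 7.0
```

View pics/w1.png

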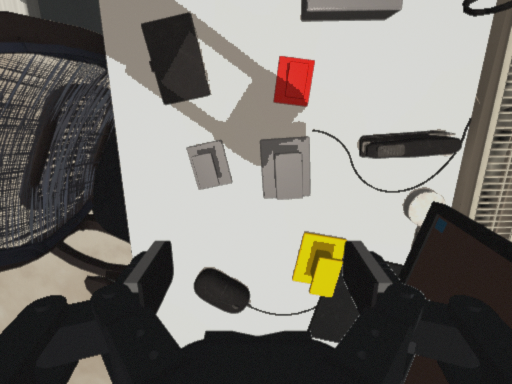

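The wrist view shows the large grey stand at (287,168), its top on the lower half near (289,173). The small grey is at (210,163), red at (295,80), yellow at (320,262). Next I'll measure the top's corners in a close crop.

```bash
python3 - <<'E'
import cv2
a=cv2.imread("pics/w1.png")[125:210,245:330]
cv2.imwrite("pics/w1c.png",cv2.resize(a,None,fx=7,fy=7,interpolation=cv2.INTER_CUBIC))
E
```

```text
(no output)
```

View pics/w1c.png

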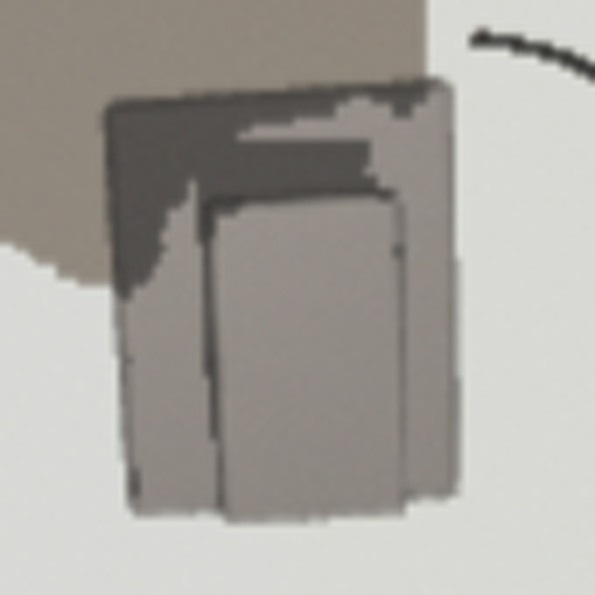

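Emit:
play_rows([
  [[0, 0, 0], [330, 120, -20], 1],
  [[0, 0, 0], [330, 120, -20], 1],
  [[0, 0, 0], [330, 120, -20], 1],
  [[0, 0, 0], [330, 120, -20], 1],
  [[0, 0, 0], [330, 120, -20], 1],
  [[0, 0, 0], [330, 120, -20], 1],
  [[0, 0, 0], [330, 120, -20], 1],
  [[0, 0, 0], [330, 120, -20], 1],
  [[0, 0, 0], [330, 120, -20], 1],
  [[0, 0, 0], [330, 120, -20], 1],
])

```text
clock: 3.6
eef_pos: [599.8, -1.4, 349.9]
tcp_rot: [-3.141, 0.0, 1.568]
contact_force: [-0.2, 0.3, -0.5]
opening: 0.998
```

```bash
python3 - <<'E'
from rig import r; from h import *
s=r.sense(); f=r.grab_frame("wrist"); cv2.imwrite("pics/w2.png",f["color"][:,:,::-1])
print(s["clock"],s["eef_pos"],s["tcp_rot"])
for nm,z in [("tray_opening",52),("stamp_mid",49),("ruler_mid",14)]:
    for x in r.silhouettes(f,nm):
        m=x["mask"].astype(np.uint8); print(nm,round(x["conf"],2),x["location"],m.sum(),cv2.boundingRect(m),back(f,x["location"],z,s).round())
E
```

```text
3.6 [599.82975497  -1.44062475 349.90620434] [-3.14073493e+00  2.50165227e-04  1.56796760e+00]
tray_opening 0.7 [264.8, 115.5] 15798 (211, 0, 92, 239) [609.  51.  52.]
stamp_mid 0.58 [258.0, 102.5] 708 (247, 83, 21, 41) [599.  69.  49.]
ruler_mid 0.89 [255.5, 123.1] 3059 (244, 18, 25, 182) [595.  37.  14.]
```

View pics/w2.png

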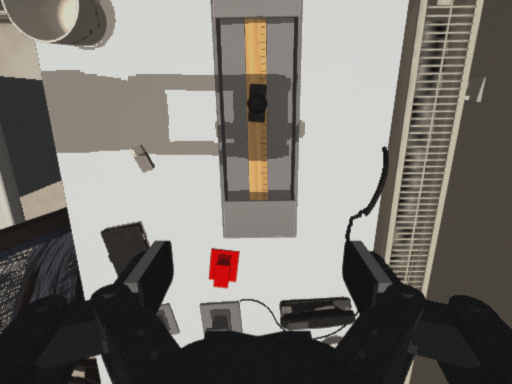

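The tray opening spans about (217,17) to (297,201). The ruler runs vertically at column ~257, and the stamp knob is at (257,101). I'll refine with a zoom and compute the positions.

```bash
python3 - <<'E'
import cv2
a=cv2.imread("pics/w2.png")[0:245,200:315]
b=cv2.resize(a,None,fx=5,fy=5,interpolation=cv2.INTER_CUBIC)
cv2.imwrite("pics/w2c.png",b[:600]); cv2.imwrite("pics/w2d.png",b[625:])
E
```

```text
(no output)
```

View pics/w2c.png

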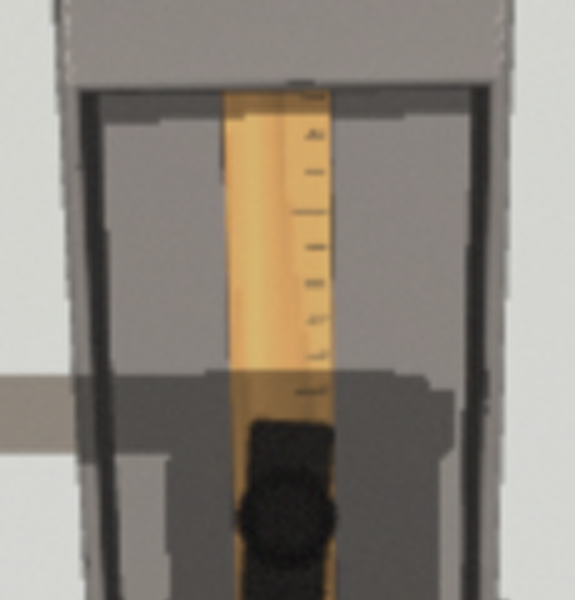

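View pics/w2d.png

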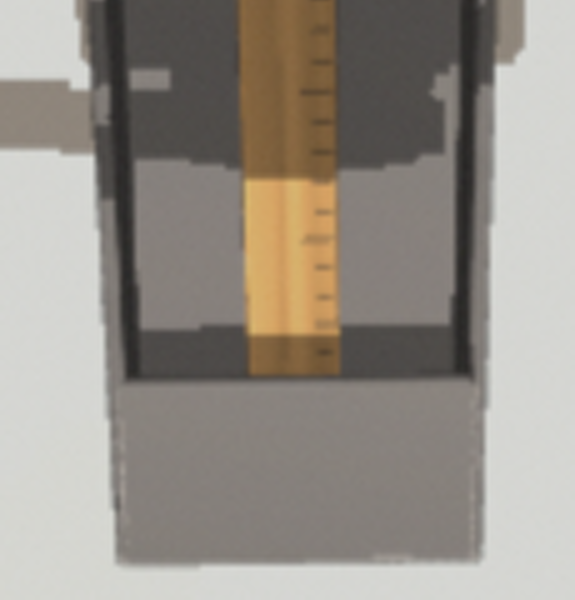

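```bash
python3 - <<'E'
from h import *
K=np.array([[291.09099597493247,0,257.47624],[0,291.09099597,189.36948],[0,0,1]])
T=np.array([[4.69171495e-04,-9.55533373e-01,-2.94882608e-01,7.41676050e+01],[9.99999814e-01,3.33653026e-04,5.09880212e-04,2.52965735e-01],[-3.88819085e-04,-2.94882792e-01,9.55533353e-01,-1.41938712e+02],[0,0,0,1]])
f=dict(K=K,T_tool_cam=T)
s1=dict(eef_pos=np.array([479.43,-330.16,329.96]),tcp_rot=[-3.1410,-.00023,1.56838])
s2=dict(eef_pos=np.array([599.83,-1.44,349.906]),tcp_rot=[-3.14073,.00025,1.56797])
c=np.array([[back(f,(245+u/7,125+v/7),60,s1) for u,v in [(213,207),(400,197),(405,515),(222,520)]]])[0]
print("stand",c.round(1),c.mean(0).round(1))
c=np.array([back(f,(200+u/5,v/5),52,s2) for u,v in [(80,88),(490,84),(472,625+378),(126,625+380)]]);print("opening",c.round(1),c.mean(0))
c=np.array([back(f,(200+u/5,v/5),52,s2) for u,v in [(117,625+562),(482,625+558)]]);print("tray -y end",c.round(1))
print("knob",back(f,(200+287/5,513/5),64,s2))
for u,v in [(224,90),(330,90),(248,1000),(340,1000)]: print("ruler",back(f,(200+u/5,v/5),14,s2).round(1))
E
```

```text
stand [[ 505.4 -331.1   60. ]
 [ 543.4 -329.1   60. ]
 [ 547.4 -397.6   60. ]
 [ 508.4 -398.6   60. ]] [ 526.1 -364.1   60. ]
opening [[545.  177.5  52. ]
 [654.6 178.2  52. ]
 [658.9 -82.   52. ]
 [548.2 -82.5  52. ]] [601.67032616  47.80140606  52.        ]
tray -y end [[ 542.9 -146.7   52. ]
 [ 664.5 -145.5   52. ]]
knob [600.09500405  68.53341166  64.        ]
ruler [582.  185.9  14. ]
ruler [612.8 185.9  14. ]
ruler [586.1 -94.1  14. ]
ruler [618.1 -94.2  14. ]
```

Emit:
play_rows([
  [[0, 0, 0], [70, 0, 100], 0.6],
  [[0, 0, 0], [70, 0, 100], 0.6],
  [[0, 0, 0], [70, 0, 100], 0.6],
  [[0, 0, 0], [70, 0, 235], 0.6],
  [[0, 0, 0], [70, 0, 235], 0.6],
  [[0, 0, 0], [70, 0, 235], 0.6],
  [[0, 0, 0], [70, 0, 235], 0.6],
  [[0, 0, 0], [70, 0, 235], 0.6],
  [[0, 0, 0], [70, 0, 235], 0.6],
])

```text
clock: 4.7
eef_pos: [601.8, 68.1, 117.6]
tcp_rot: [3.138, -0.0, 1.566]
contact_force: [-0.3, -0.6, 0.2]
opening: 0.597
```

```bash
python3 - <<'E'
from rig import r; from h import *
s=r.sense(); f=r.grab_frame("wrist"); cv2.imwrite("pics/w3.png",f["color"][:,:,::-1])
print(s["clock"],s["eef_pos"],s["tcp_rot"],s["opening"])
for nm,z in [("stamp_mid",49),("ruler_mid",14)]:
    for x in r.silhouettes(f,nm):
        m=x["mask"].astype(np.uint8); print(nm,round(x["conf"],2),x["location"],m.sum(),cv2.boundingRect(m),back(f,x["location"],z,s).round())
print(proj(f,[[600,68.5,64],[600,68.5,84]],s))
E
```

```text
4.7 [601.82892772  68.08345472 117.60318561] [ 3.13839259e+00 -4.74617155e-04  1.56638806e+00] 0.5967240723933601
stamp_mid 0.72 [255.4, 195.1] 2424 (233, 157, 41, 75) [600.  73.  49.]
ruler_mid 0.78 [251.3, 146.1] 8201 (228, 43, 45, 292) [596. 105.  14.]
[[255.84864329 207.80151036]
 [255.75879979 218.69336543]]
```

View pics/w3.png

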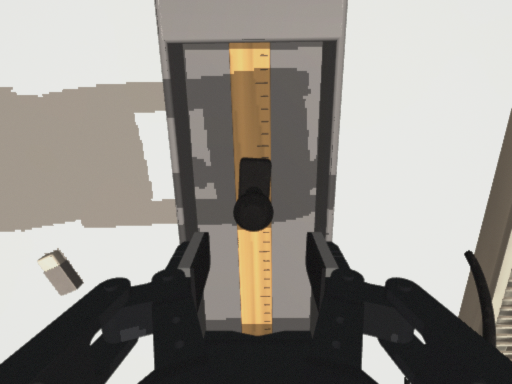

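The knob is at (254,210), within 2 px of the prediction. The fingers straddle it and clear the tray walls, so I'll descend and grip.

Emit:
play_rows([
  [[0, 0, 0], [0, -2, 40], 0.6],
  [[0, 0, 0], [0, -2, 60], 0.6],
  [[0, 0, 0], [0, -2, 72], 0.6],
  [[0, 0, 0], [0, -2, 72], 0.6],
  [[0, 0, 0], [0, -2, 72], 0.6],
  [[0, 0, 0], [0, -2, 72], 0.25],
  [[0, 0, 0], [0, -2, 72], 0.2],
  [[0, 0, 0], [0, -2, 72], 0.2],
  [[0, 0, 0], [0, -2, 72], 0.2],
  [[0, 0, 0], [0, -2, 72], 0.2],
  [[0, 0, 0], [0, -2, 72], 0.2],
  [[0, 0, 0], [0, -2, 72], 0.2],
], newtons=30)

```text
clock: 6.05
eef_pos: [600.4, 68.4, 46.7]
tcp_rot: [3.137, -0.001, 1.567]
contact_force: [-1.7, 0.8, 5.9]
opening: 0.304
```

```bash
python3 - <<'E'
from rig import r; from h import *
s=r.sense(); f=r.grab_frame("wrist"); cv2.imwrite("pics/w4.png",f["color"][:,:,::-1])
print(s)
E
```

```text
{'clock': 6.05, 'qpos': array([1.10912980e-01, 5.44281881e-01, 1.81113862e+00, 1.90608333e-04,
       7.81213042e-01, 1.14817291e-01]), 'qvel': array([ 1.22970110e-04, -7.74222983e-04, -5.84896178e-04,  1.69528142e-05,
       -4.57938350e-04,  9.27042755e-04]), 'joint_efforts': array([-6.51620957e-02, -6.09019876e+01, -2.37885654e+01, -3.75554559e-02,
       -4.11399007e-01, -1.12267002e-02]), 'eef_pos': array([600.43903677,  68.42647012,  46.66339863]), 'tcp_rot': array([ 3.13668166e+00, -7.02134172e-04,  1.56675873e+00]), 'contact_force': array([-1.68603647,  0.81546104,  5.92564437]), 'wrist_torque': array([-0.03004479,  0.16241901,  0.01182566]), 'opening': 0.30437502175709213}
```

View pics/w4.png

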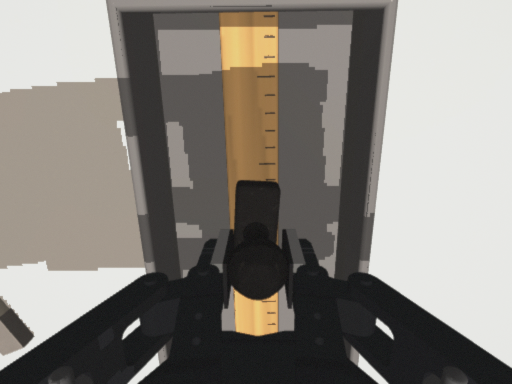

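Emit:
play_rows([
  [[0, 0, 0], [0, 0, -20], 0.2],
  [[0, 0, 0], [0, 0, -60], 0.2],
  [[0, 0, 0], [0, 0, -110], 0.2],
  [[0, 0, 0], [0, 0, -160], 0.2],
  [[0, 0, 0], [0, 0, -160], 0.2],
  [[0, 0, 0], [0, 0, -160], 0.2],
])

```text
clock: 6.7
eef_pos: [600.5, 68.4, 208.7]
tcp_rot: [3.133, -0.001, 1.567]
contact_force: [0.6, 0.4, -1.7]
opening: 0.302
```

```bash
python3 - <<'E'
from rig import r; from h import *
s=r.sense(); f=r.grab_frame("wrist"); cv2.imwrite("pics/w5.png",f["color"][:,:,::-1])
g=r.grab_frame("side"); cv2.imwrite("pics/s5.png",cv2.resize(g["color"][60:260,200:400,::-1],None,fx=3,fy=3))
print(s["eef_pos"],s["opening"],s["contact_force"])
goto(s,[526,-364,200],[np.pi,0,1.60])
E
```

```text
[600.50663668  68.41532684 208.65577543] 0.3017914273554425 [ 0.59838878  0.36354253 -1.69831237]
turn [ 0.5  -0.06 -1.9 ] shift [-432.7  -72.8    7.5] rows>= 8.8
```

View pics/w5.png

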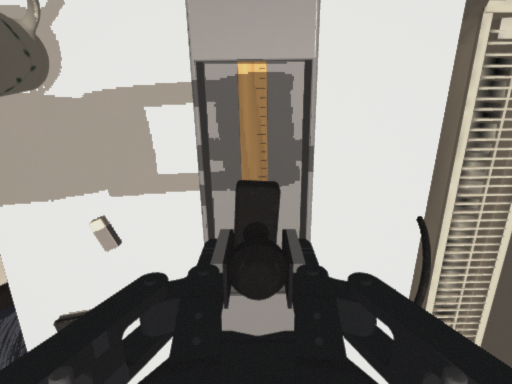

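View pics/s5.png

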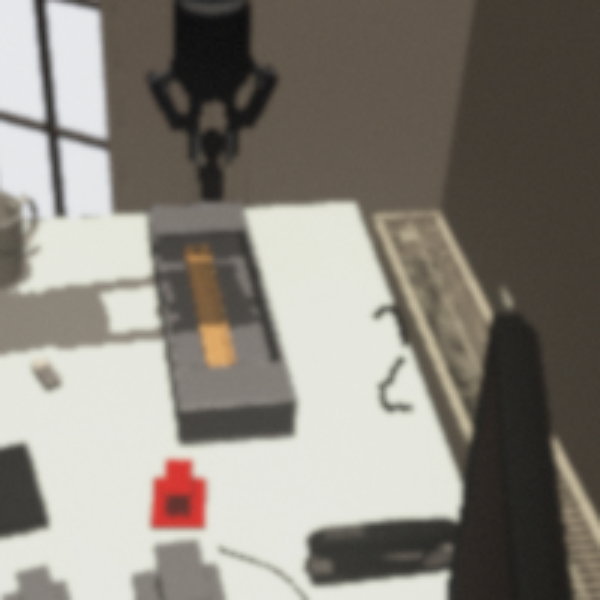

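Emit:
play_rows([
  [[0.25, 0, -1.9], [-40, -7, 0], 0.2],
  [[0.25, 0, -1.9], [-90, -15, 0], 0.2],
  [[0.25, 0, -1.9], [-140, -24, 0], 0.2],
  [[0.25, 0, -1.9], [-190, -32, 0], 0.2],
  [[0.25, 0, -1.9], [-240, -41, 0], 0.2],
  [[0.25, 0, -1.9], [-285, -48, 0], 0.2],
  [[0.25, 0, -1.9], [-330, -56, 0], 0.2],
  [[0.25, 0, -1.9], [-375, -63, 0], 0.2],
  [[0.25, 0, -1.9], [-410, -69, 0], 0.2],
  [[0.25, 0, -1.9], [-432.5, -73, 0], 0.2],
  [[0.25, 0, -1.9], [-432.5, -73, 30], 0.2],
  [[0.25, 0, -1.9], [-432.5, -73, 55], 0.2],
  [[0.25, 0, -1.9], [-432.5, -73, 70], 0.2],
  [[0.25, 0, -1.9], [-432.5, -73, 70], 0.2],
  [[0.25, 0, -1.9], [-432.5, -73, 70], 0.2],
])

```text
clock: 8.3
eef_pos: [524.4, -363.7, 135.1]
tcp_rot: [-3.14, -0.001, 1.6]
contact_force: [0.9, 0.1, -0.4]
opening: 0.303
```

```bash
python3 - <<'E'
from rig import r; from h import *
s=r.sense(); f=r.grab_frame("wrist"); 
a=f["color"][:,:,::-1].copy()
top=[526,-364]; 
for sx,sy in [(-20,-35),(20,-35),(20,35),(-20,35)]:
    c,sn=np.cos(.05),np.sin(.05); p=proj(f,[526+c*sx-sn*sy,-364+sn*sx+c*sy,60],s)[0]; cv2.circle(a,tuple(int(v) for v in p.round()),2,(0,0,255),-1)
cv2.imwrite("pics/w6.png",a)
g=r.grab_frame("side"); cv2.imwrite("pics/s6.png",cv2.resize(g["color"][160:310,180:330,::-1],None,fx=4,fy=4))
print(s["clock"],s["eef_pos"],s["tcp_rot"],s["opening"],s["contact_force"])
goto(s,[526,-364,93.5],[3.137,0,1.60])
E
```

```text
8.3 [ 524.37521723 -363.69260931  135.06228842] [-3.13999603e+00 -1.08157094e-03  1.60021808e+00] 0.3027142298696308 [ 0.85759256  0.0866301  -0.38432566]
turn [-0.35 -0.06  0.01] shift [-0.4  1.7 41.6] rows>= 0.8
```

View pics/w6.png

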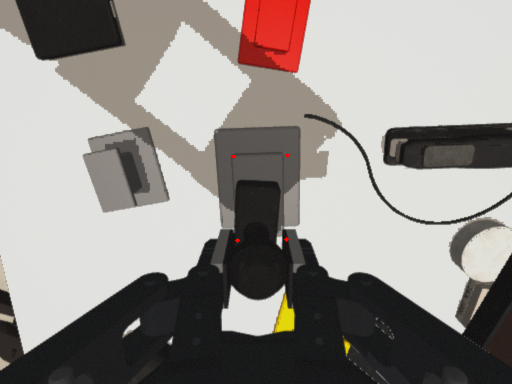

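View pics/s6.png

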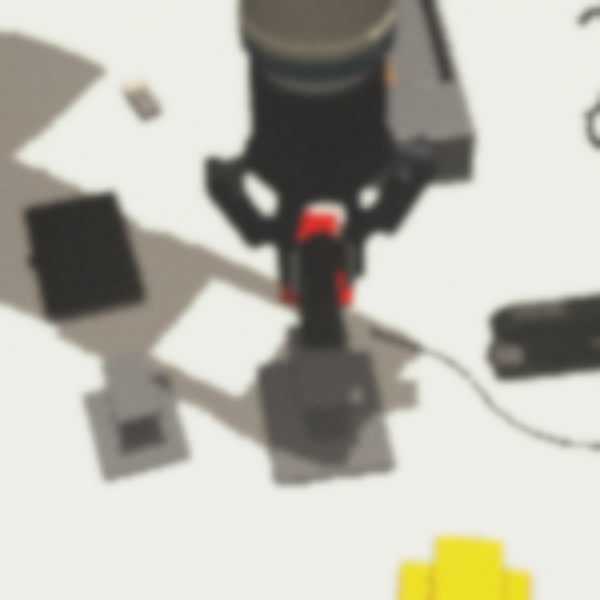

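The projected top corners match the actual edge within about 2 px, so the stand's centre is at roughly (524.5,-363.5). The stamp is over it and upright; lowering.

Emit:
play_rows([
  [[-0.25, 0, 0], [0, 0, 20], 0.2],
  [[-0.25, 0, 0], [0, 0, 33], 0.2],
  [[-0.25, 0, 0], [0, 0, 38], 0.2],
  [[-0.25, 0, 0], [0, 0, 40], 0.2],
  [[-0.25, 0, 0], [0, 0, 41.5], 0.2],
  [[-0.25, 0, 0], [0, 0, 42], 0.2],
  [[-0.25, 0, 0], [0, 0, 42], 0.2],
  [[-0.25, 0, 0], [0, 0, 42], 0.2],
])

```text
clock: 9.2
eef_pos: [525.3, -364.3, 94.8]
tcp_rot: [3.136, 0.001, 1.6]
contact_force: [0.2, 0.2, -0.4]
opening: 0.306
```

Emit:
play_rows([
  [[0, 0, 0], [0, 0, 1], 0.2],
  [[0, 0, 0], [0, 0, 2], 0.2],
  [[0, 0, 0], [0, 0, 2.5], 0.2],
  [[0, 0, 0], [0, 0, 2.5], 0.2],
])

```text
clock: 9.6
eef_pos: [525.5, -364.4, 92.7]
tcp_rot: [3.136, 0.001, 1.6]
contact_force: [-1.7, 1.1, 3.5]
opening: 0.304
```

```bash
python3 - <<'E'
from rig import r; from h import *
s=r.sense(); f=r.grab_frame("wrist"); cv2.imwrite("pics/w7.png",f["color"][:,:,::-1])
g=r.grab_frame("side"); cv2.imwrite("pics/s7.png",cv2.resize(g["color"][160:310,180:330,::-1],None,fx=4,fy=4,interpolation=cv2.INTER_CUBIC))
print(s["clock"],s["eef_pos"],s["tcp_rot"],s["opening"],s["contact_force"],s["wrist_torque"])
E
```

```text
9.6 [ 525.47880235 -364.40549138   92.7125351 ] [3.13602175e+00 1.00244107e-03 1.60029770e+00] 0.30400764603554403 [-1.73385193  1.12187354  3.53180234] [0.15235422 0.15432912 0.00657001]
```

View pics/s7.png

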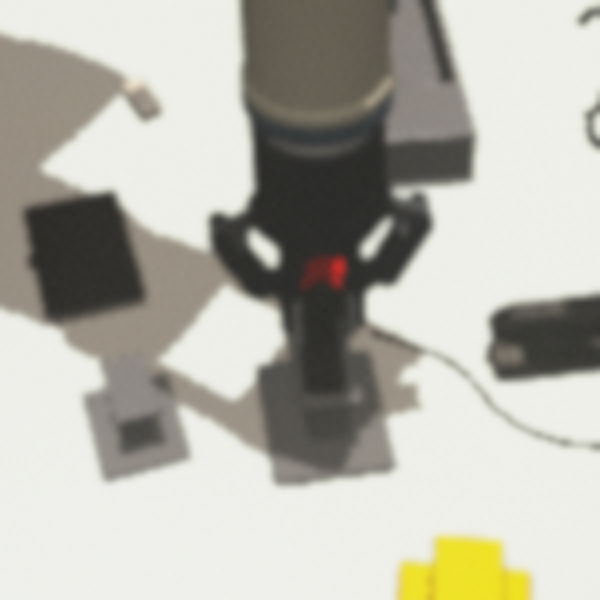

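Contact at the predicted height (92.7). The stamp stands centred on the stand top, so I'll open the fingers gently and then rise.

Emit:
play_rows([
  [[0, 0, 0], [0, 0, 0], 0.36],
  [[0, 0, 0], [0, 0, 0], 0.45],
  [[0, 0, 0], [0, 0, 0], 0.6],
  [[0, 0, 0], [0, 0, 0], 0.8],
  [[0, 0, 0], [0, 0, 0], 0.8],
  [[0, 0, 0], [0, 0, 0], 0.8],
  [[0, 0, 0], [0, 0, 0], 0.8],
  [[0, 0, 0], [0, 0, -15], 0.8],
  [[0, 0, 0], [0, 0, -50], 0.8],
  [[0, 0, 0], [0, 0, -100], 0.8],
  [[0, 0, 0], [0, 0, -150], 0.8],
  [[0, 0, 0], [0, 0, -180], 0.8],
  [[0, 0, 0], [0, 0, -180], 0.8],
])

```text
clock: 11.0
eef_pos: [526.6, -365.8, 279.8]
tcp_rot: [3.128, 0.007, 1.6]
contact_force: [0.3, 0.0, 1.0]
opening: 0.796
```

```bash
python3 - <<'E'
from rig import r; from h import *
s=r.sense(); f=r.grab_frame("wrist"); cv2.imwrite("pics/w8.png",f["color"][:,:,::-1])
g=r.grab_frame("side"); cv2.imwrite("pics/s8.png",cv2.resize(g["color"][160:310,180:330,::-1],None,fx=4,fy=4,interpolation=cv2.INTER_CUBIC))
print(s["clock"],s["eef_pos"],s["tcp_rot"],s["opening"])
goto(s,[599.5,20,330],[np.pi,0,np.pi/2+.015])
E
```

```text
11.0 [ 526.59249662 -365.78095368  279.75090123] [3.12801283 0.00696449 1.60019612] 0.7961369125532688
turn [0.78 0.39 0.83] shift [383.1  84.9 -51.8] rows>= 7.9
```

View pics/w8.png

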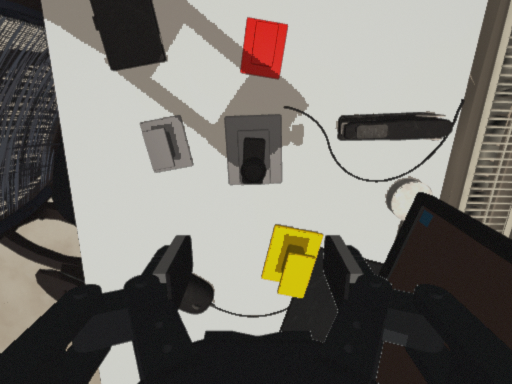

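View pics/s8.png

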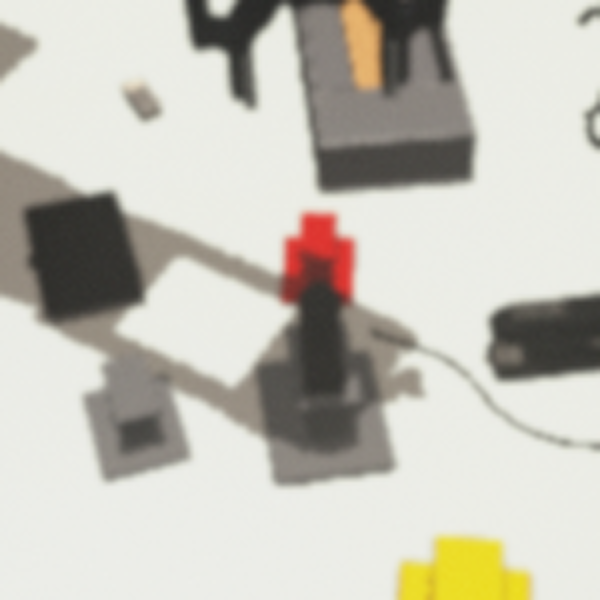

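The stamp stands upright, released, at the centre of its stand. Now for the ruler.

```bash
python3 - <<'E'
from rig import r; from h import *
s=r.sense()
goto(s,[600,48,270],[np.pi,0,np.pi/2+.016]);goto(s,[600,48,120],[np.pi,0,np.pi/2+.016])
E
```

```text
turn [0.43 0.14 0.77] shift [410.1  87.4   4. ] rows>= 8.4
turn [0.43 0.14 0.77] shift [410.4  86.3 154. ] rows>= 8.9
```

Emit:
play_rows([
  [[0.4, 0.1, 0.8], [410, 87, 0], 0.48],
  [[0.4, 0.1, 0.8], [410, 87, 0], 0.48],
  [[0.4, 0.1, 0.8], [410, 87, 0], 0.48],
  [[0.4, 0.1, 0.8], [410, 87, 0], 0.48],
  [[0.4, 0.1, 0.8], [410, 87, 0], 0.48],
  [[0.4, 0.1, 0.8], [410, 87, 0], 0.48],
  [[0.4, 0.1, 0.8], [410, 87, 0], 0.48],
  [[0.4, 0.1, 0.8], [410, 87, 0], 0.48],
  [[0.4, 0.1, 0.8], [410, 87, 0], 0.48],
  [[0.4, 0.1, 0.8], [410, 86.5, 50], 0.48],
  [[0.4, 0.1, 0.8], [410, 86.5, 100], 0.48],
  [[0.4, 0.1, 0.8], [410, 86.5, 154], 0.48],
  [[0.4, 0.1, 0.8], [410, 86.5, 164], 0.48],
  [[0.4, 0.1, 0.8], [410, 86.5, 164], 0.48],
  [[0.4, 0.1, 0.8], [410, 86.5, 164], 0.48],
])

```text
clock: 12.6
eef_pos: [601.2, 47.6, 111.4]
tcp_rot: [3.14, 0.001, 1.586]
contact_force: [-0.2, 0.8, 0.8]
opening: 0.478
```

```bash
python3 - <<'E'
from rig import r; from h import *
s=r.sense(); f=r.grab_frame("wrist"); cv2.imwrite("pics/w9.png",f["color"][:,:,::-1])
print(s["clock"],s["eef_pos"],s["tcp_rot"],s["opening"],s["contact_force"])
for x in r.silhouettes(f,"ruler_mid")[:2]:
    m=x["mask"]
    for v in (60,100,150,200,230,260):
        c=np.where(m[v])[0]
        if len(c): print(x["conf"],v,c.min(),c.max(),[back(f,(u,v),14,s).round(1)[:2] for u in (c.min()-.5,c.max()+.5)])
g=r.grab_frame("side"); cv2.imwrite("pics/s9.png",cv2.resize(g["color"][100:260,180:380,::-1],None,fx=3.5,fy=3.5,interpolation=cv2.INTER_CUBIC))
E
```

```text
12.6 [601.24603333  47.55348901 111.40211998] [3.13979200e+00 5.67435197e-04 1.58611354e+00] 0.47826942490489227 [-0.23933356  0.81886421  0.78848805]
0.83 60 234 274 [array([580.8, 150.3]), array([611.8, 150.8])]
0.83 100 234 273 [array([580.5, 121.4]), array([612. , 121.9])]
0.83 150 235 271 [array([581. ,  81.9]), array([611.6,  82.4])]
0.83 200 236 271 [array([581.6,  38.2]), array([612.9,  38.7])]
0.83 230 237 271 [array([582.3,   9.7]), array([613.7,  10.2])]
0.83 260 238 271 [array([583. , -20.8]), array([614.7, -20.3])]
```

View pics/w9.png

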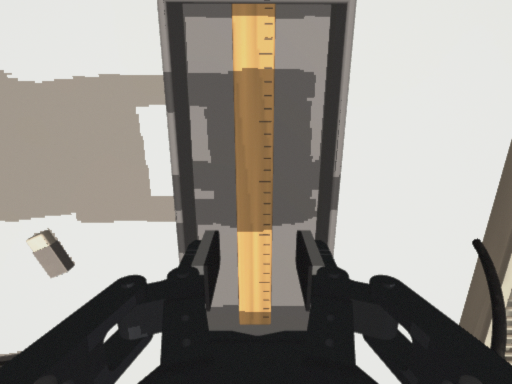

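Emit:
play_rows([
  [[0, 0, 0], [0, -3.3, 40], 0.48],
  [[0, 0, 0], [0, -3.3, 75], 0.48],
  [[0, 0, 0], [0, -3.3, 88], 0.48],
  [[0, 0, 0], [0, -3.3, 88], 0.48],
  [[0, 0, 0], [0, -3.3, 88], 0.48],
])

```text
clock: 13.25
eef_pos: [600.2, 47.6, 26.0]
tcp_rot: [3.135, 0.0, 1.586]
contact_force: [0.0, -0.6, -0.2]
opening: 0.481
```

```bash
python3 - <<'E'
from rig import r; from h import *
s=r.sense(); f=r.grab_frame("wrist"); cv2.imwrite("pics/w10.png",f["color"][:,:,::-1])
print(s["clock"],s["eef_pos"],s["tcp_rot"],s["opening"],s["contact_force"])
E
```

```text
13.25 [600.18172808  47.6240555   25.97251704] [3.13532305e+00 2.92495460e-04 1.58611377e+00] 0.4805810701498125 [ 0.01949672 -0.64272319 -0.2460545 ]
```

View pics/w10.png

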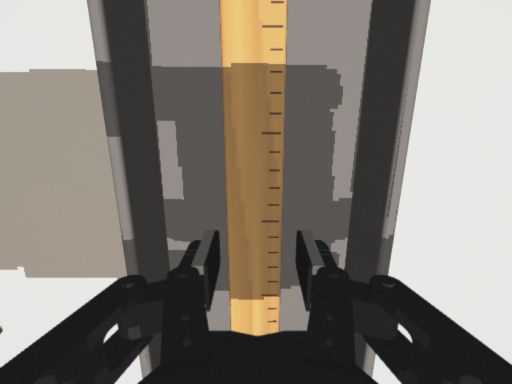

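Emit:
play_rows([
  [[0.2, 0, 0], [0, -1, 8], 0.48],
  [[0.2, 0, 0], [0, -1, 14], 0.48],
  [[0.2, 0, 0], [0, -1, 15], 0.48],
  [[0.2, 0, 0], [0, -1, 15], 0.48],
])

```text
clock: 13.7
eef_pos: [599.4, 47.6, 11.1]
tcp_rot: [3.138, 0.0, 1.586]
contact_force: [0.6, 0.5, -0.2]
opening: 0.477
```

Emit:
play_rows([
  [[0, 0, 0], [0, 0, 2], 0.48],
  [[0, 0, 0], [0, 0, 4], 0.48],
  [[0, 0, 0], [0, 0, 4], 0.48],
])

```text
clock: 14.0
eef_pos: [599.2, 47.6, 6.8]
tcp_rot: [3.139, 0.0, 1.586]
contact_force: [0.5, 0.1, -0.9]
opening: 0.479
```

Emit:
play_rows([
  [[0, 0, 0], [0, 0, 1], 0.48],
  [[0, 0, 0], [0, 0, 2], 0.48],
  [[0, 0, 0], [0, 0, 2], 0.48],
])

```text
clock: 14.3
eef_pos: [599.1, 47.6, 4.6]
tcp_rot: [3.139, 0.0, 1.586]
contact_force: [0.0, 0.5, 0.8]
opening: 0.479
```

Emit:
play_rows([
  [[0, 0, 0], [0, 0, 1], 0.48],
  [[0, 0, 0], [0, 0, 1.5], 0.48],
  [[0, 0, 0], [0, 0, 1.5], 0.48],
])

```text
clock: 14.6
eef_pos: [599.2, 47.6, 4.4]
tcp_rot: [3.139, 0.0, 1.586]
contact_force: [-3.5, -1.7, 15.0]
opening: 0.479
```

The fingertips touch the floor at TCP z≈4.4. I'll back off about 2 mm and grip.

Emit:
play_rows([
  [[0, 0, 0], [0, 0, -2], 0.48],
  [[0, 0, 0], [0, 0, -2], 0.48],
  [[0, 0, 0], [0, 0, -2], 0.3],
  [[0, 0, 0], [0, 0, -2], 0.3],
  [[0, 0, 0], [0, 0, -2], 0.3],
  [[0, 0, 0], [0, 0, -2], 0.3],
  [[0, 0, 0], [0, 0, -2], 0.3],
  [[0, 0, 0], [0, 0, -2], 0.3],
], newtons=60)

```text
clock: 15.4
eef_pos: [599.5, 47.6, 6.8]
tcp_rot: [3.139, 0.0, 1.586]
contact_force: [-0.9, 0.5, 7.8]
opening: 0.351
```

Emit:
play_rows([
  [[0, 0, 0], [0, 0, -3], 0.3],
  [[0, 0, 0], [0, 0, -8], 0.3],
  [[0, 0, 0], [0, 0, -10], 0.3],
  [[0, 0, 0], [0, 0, -10], 0.3],
], newtons=90)

```text
clock: 15.8
eef_pos: [599.6, 47.6, 17.1]
tcp_rot: [3.138, 0.0, 1.586]
contact_force: [0.1, -0.4, -0.3]
opening: 0.341
```

```bash
python3 - <<'E'
from rig import r; from h import *
s=r.sense(); f=r.grab_frame("wrist"); cv2.imwrite("pics/w11.png",f["color"][:,:,::-1])
g=r.grab_frame("side"); cv2.imwrite("pics/s11.png",cv2.resize(g["color"][100:260,180:380,::-1],None,fx=3.5,fy=3.5,interpolation=cv2.INTER_CUBIC))
print(s["clock"],s["eef_pos"],s["tcp_rot"],s["opening"],s["contact_force"],s["wrist_torque"])
E
```

```text
15.8 [599.62487289  47.61835014  17.05725693] [3.13819957e+00 2.67285161e-04 1.58612257e+00] 0.3408871288052293 [ 0.08850019 -0.35388283 -0.30037149] [-0.02595958  0.01032457  0.00976598]
```

View pics/w11.png

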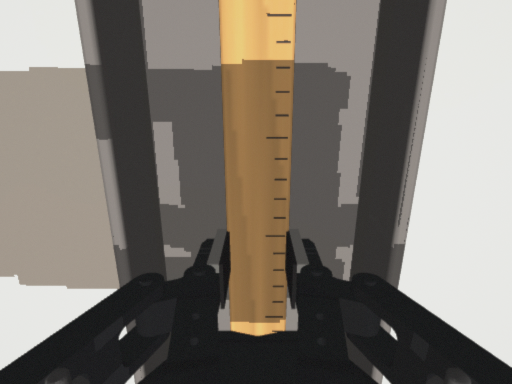

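View pics/s11.png

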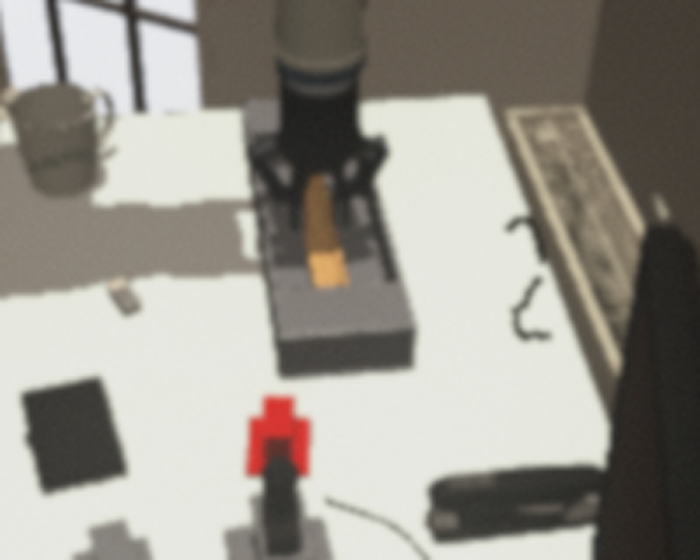

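The ruler is held and lifted about 10 mm. Now I'll slide it toward -y until contact is felt.

Emit:
play_rows([
  [[0, 0, 0], [-8, 0, 0], 0.3],
  [[0, 0, 0], [-16, 0, 0], 0.3],
  [[0, 0, 0], [-22, 0, 0], 0.3],
  [[0, 0, 0], [-22, 0, 0], 0.3],
  [[0, 0, 0], [-25, 0, 0], 0.3],
])

```text
clock: 16.4
eef_pos: [599.7, 22.4, 16.7]
tcp_rot: [3.139, 0.0, 1.586]
contact_force: [-0.0, -0.5, 0.4]
opening: 0.338
```

```bash
python3 - <<'E'
from rig import r; from h import *
s=r.sense(); f=r.grab_frame("wrist"); cv2.imwrite("pics/w12.png",f["color"][:,:,::-1])
print(s["eef_pos"],s["contact_force"],s["wrist_torque"])
E
```

```text
[599.74325388  22.37242406  16.69711124] [-0.04291561 -0.47422622  0.36971404] [ 0.01551962 -0.03517754  0.03895387]
```

View pics/w12.png

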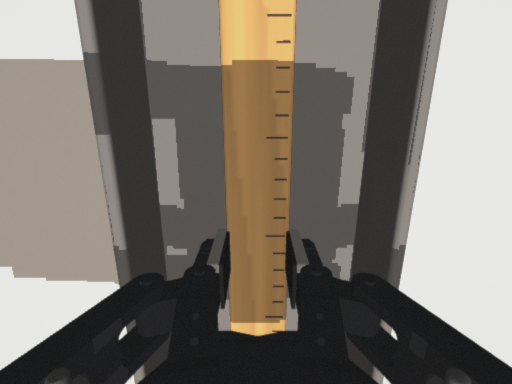

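Emit:
play_rows([
  [[0, 0, 0], [-3, 0, 0], 0.3],
  [[0, 0, 0], [-5, 0, 0], 0.3],
  [[0, 0, 0], [-5, 0, 0], 0.3],
])

```text
clock: 16.75
eef_pos: [599.8, 16.8, 16.7]
tcp_rot: [3.139, 0.0, 1.586]
contact_force: [-0.1, -0.1, -0.1]
opening: 0.337
```

Emit:
play_rows([
  [[0, 0, 0], [-2, 0, 0], 0.3],
  [[0, 0, 0], [-4, 0, 0], 0.3],
  [[0, 0, 0], [-4, 0, 0], 0.3],
])

```text
clock: 17.05
eef_pos: [599.9, 12.7, 16.8]
tcp_rot: [3.139, 0.0, 1.586]
contact_force: [-0.2, -0.7, -0.8]
opening: 0.339
```

Emit:
play_rows([
  [[0, 0, 0], [-2, 0, 0], 0.3],
  [[0, 0, 0], [-4, 0, 0], 0.3],
  [[0, 0, 0], [-4, 0, 0], 0.3],
])

```text
clock: 17.35
eef_pos: [600.0, 8.4, 16.7]
tcp_rot: [3.139, 0.0, 1.585]
contact_force: [0.1, -0.3, -0.7]
opening: 0.336
```

Emit:
play_rows([
  [[0, 0, 0], [-2, 0, 0], 0.3],
  [[0, 0, 0], [-4, 0, 0], 0.3],
  [[0, 0, 0], [-4, 0, 0], 0.3],
])

```text
clock: 17.65
eef_pos: [600.0, 4.1, 16.7]
tcp_rot: [3.139, 0.001, 1.585]
contact_force: [0.3, 0.1, -0.7]
opening: 0.339
```

Emit:
play_rows([
  [[0, 0, 0], [-2, 0, 0], 0.3],
  [[0, 0, 0], [-4, 0, 0], 0.3],
  [[0, 0, 0], [-4, 0, 0], 0.3],
])

```text
clock: 17.95
eef_pos: [600.2, 0.9, 16.8]
tcp_rot: [3.138, -0.001, 1.584]
contact_force: [-0.4, 6.2, 0.0]
opening: 0.338
```

Contact with the -y end wall is felt at y≈1. I'll back off 5 mm, lower 6 mm, then tilt about the B end.

Emit:
play_rows([
  [[0, 0, 0], [3, 0, 0], 0.3],
  [[0, 0, 0], [5.5, 0, 3], 0.3],
  [[0, 0, 0], [5.5, 0, 6], 0.3],
  [[0, 0, 0], [5.5, 0, 6], 0.3],
  [[0, 0, 0], [5.5, 0, 6], 0.3],
])

```text
clock: 18.45
eef_pos: [600.0, 6.4, 10.6]
tcp_rot: [3.139, -0.001, 1.584]
contact_force: [-0.2, 0.1, -0.1]
opening: 0.344
```

Emit:
play_rows([
  [[0, 2, 0], [0, 0, -5], 0.3],
  [[0, 4, 0], [0, 0, -10], 0.3],
  [[0, 6, 0], [-0.5, 0, -15], 0.3],
  [[0, 8, 0], [-1, 0, -20], 0.3],
  [[0, 10, 0], [-1.7, 0, -25], 0.3],
  [[0, 10, 0], [-1.7, 0, -25], 0.3],
  [[0, 10, 0], [-1.7, 0, -25], 0.3],
])

```text
clock: 19.15
eef_pos: [600.0, 4.2, 35.5]
tcp_rot: [3.139, -0.174, 1.584]
contact_force: [0.4, -0.2, -1.0]
opening: 0.333
```

```bash
python3 - <<'E'
from rig import r; from h import *
s=r.sense(); f=r.grab_frame("wrist"); cv2.imwrite("pics/w13.png",f["color"][:,:,::-1])
g=r.grab_frame("side"); cv2.imwrite("pics/s13.png",cv2.resize(g["color"][100:260,180:380,::-1],None,fx=3.5,fy=3.5,interpolation=cv2.INTER_CUBIC))
print(s["clock"],s["eef_pos"],s["tcp_rot"],s["opening"],s["contact_force"],s["wrist_torque"],s["qpos"])
E
```

```text
19.15 [600.01483543   4.24127275  35.52704717] [ 3.13872456 -0.17438523  1.5842534 ] 0.33287779460955 [ 0.44849586 -0.23721129 -0.98468367] [-0.09857666  0.01092902 -0.03948706] [-0.09429995  0.56838949  1.81710641  0.24636047  0.78747516 -0.28452116]
```

View pics/w13.png

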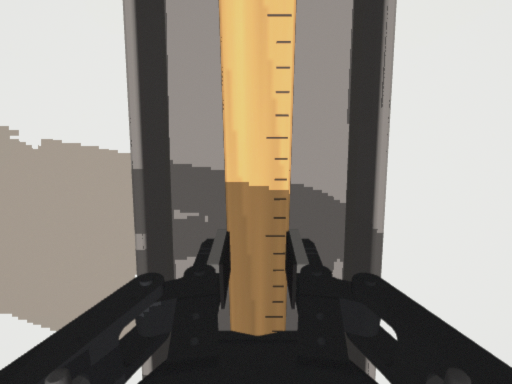

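View pics/s13.png

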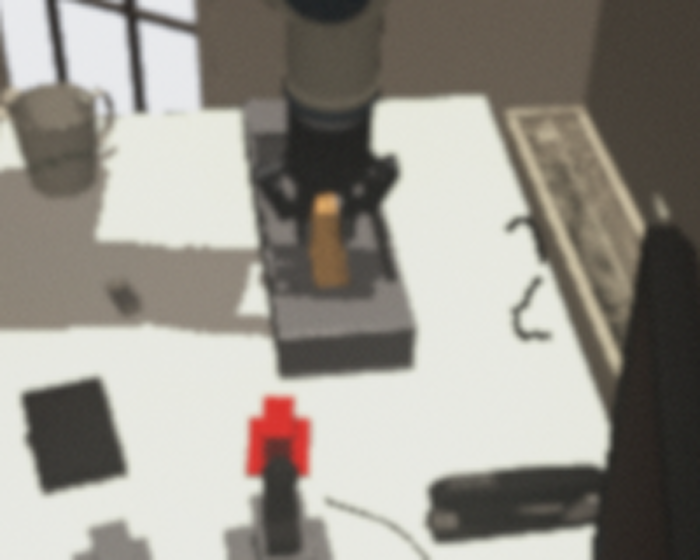

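The ruler tilts rigidly with the gripper, A end up. I'll continue to about 18°.

Emit:
play_rows([
  [[0, 2, 0], [0, 0, -5], 0.3],
  [[0, 4, 0], [0, 0, -10], 0.3],
  [[0, 6, 0], [-0.5, 0, -15], 0.3],
  [[0, 8, 0], [-1, 0, -20], 0.3],
  [[0, 8, 0], [-1, 0, -20], 0.3],
  [[0, 8, 0], [-1, 0, -20], 0.3],
  [[0, 8, 0], [-1, 0, -20], 0.3],
  [[0, 8, 0], [-1, 0, -20], 0.3],
])

```text
clock: 20.05
eef_pos: [599.6, 0.8, 54.6]
tcp_rot: [3.14, -0.314, 1.586]
contact_force: [-0.2, -0.5, -0.8]
opening: 0.342
```

```bash
python3 - <<'E'
from rig import r; from h import *
s=r.sense(); f=r.grab_frame("wrist"); cv2.imwrite("pics/w14.png",f["color"][:,:,::-1])
g=r.grab_frame("scene"); cv2.imwrite("pics/sc14.png",g["color"][:,:,::-1])
g=r.grab_frame("side"); cv2.imwrite("pics/s14.png",cv2.resize(g["color"][100:260,180:380,::-1],None,fx=3.5,fy=3.5,interpolation=cv2.INTER_CUBIC))
print(s["clock"],s["eef_pos"],s["tcp_rot"],s["opening"],s["contact_force"],s["wrist_torque"])
Rt=R.from_euler("xyz",s["tcp_rot"])
for d in (157,-143): print("end est",s["eef_pos"]+Rt.apply([d,0,-3.2]))
print("axis",Rt.apply([1,0,0]))
E
```

```text
20.05 [599.59208952   0.79281247  54.61045202] [ 3.13956664 -0.31372211  1.58598883] 0.34176299650139286 [-0.23131355 -0.47624578 -0.78918103] [-0.19017243 -0.02541697  0.04788096]
end est [597.33189206 149.12513963 106.10464809]
end est [ 601.66702073 -136.19938302   13.52428603]
axis [-0.01445043  0.95108174  0.30860121]
```

View pics/w14.png

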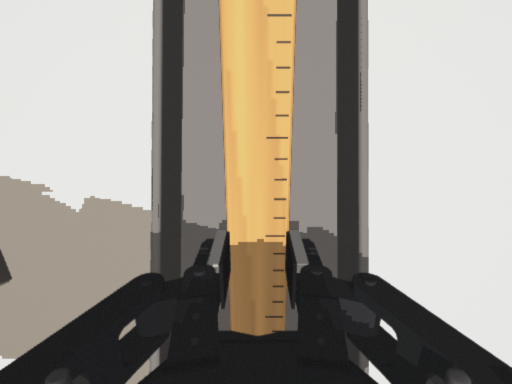

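View pics/s14.png

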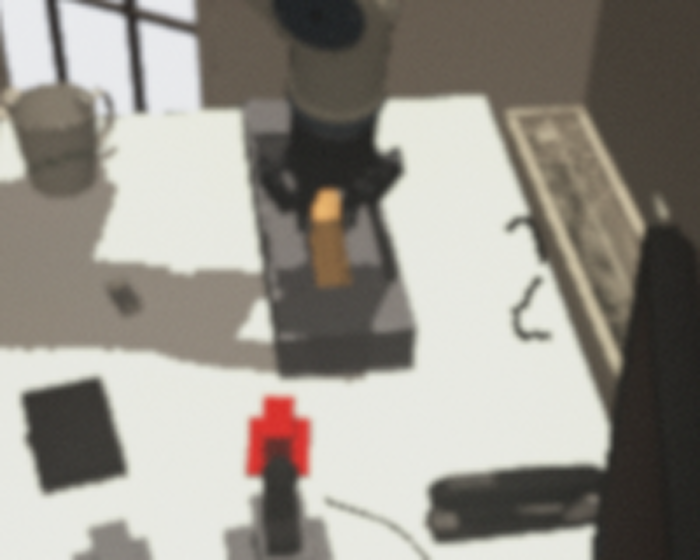

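View pics/sc14.png

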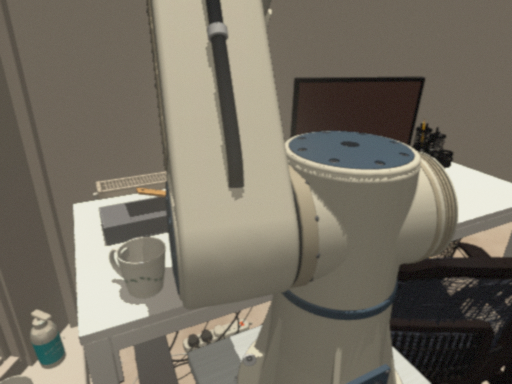

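The scene view shows the A end out above the tray at (150,191), with ends estimated at z≈106 and 14 mm. Now I'll draw it out along its own axis, then go up.

Emit:
play_rows([
  [[0, 0, 0], [12, 0, 0], 0.3],
  [[0, 0, 0], [27, 0, 0], 0.3],
  [[0, 0, 0], [42, 0, 0], 0.3],
  [[0, 0, 0], [57, 0, 0], 0.3],
  [[0, 0, 0], [70, 0, 0], 0.3],
  [[0, 0, 0], [75, 0, 0], 0.3],
  [[0, 0, 0], [75, 0, 0], 0.3],
  [[0, 0, 0], [79, 0, -14], 0.3],
  [[0, 0, 0], [86, 0, -35], 0.3],
  [[0, 0, 0], [95, 0, -62], 0.3],
  [[0, 0, 0], [105, 0, -92], 0.3],
  [[0, 0, 0], [115, 0, -123], 0.3],
  [[0, 0, 0], [123, 0, -148], 0.3],
  [[0, 0, 0], [127.5, 0, -162], 0.3],
  [[0, 0, 0], [127.5, 0, -162], 0.3],
  [[0, 0, 0], [127.5, 0, -162], 0.3],
])

```text
clock: 21.8
eef_pos: [597.8, 71.5, 247.5]
tcp_rot: [3.14, -0.314, 1.585]
contact_force: [-1.8, 0.1, -1.4]
opening: 0.338
```

```bash
python3 - <<'E'
from rig import r; from h import *
s=r.sense(); f=r.grab_frame("wrist"); cv2.imwrite("pics/w15.png",f["color"][:,:,::-1])
print(s["clock"],s["eef_pos"],s["tcp_rot"],s["opening"],s["contact_force"],s["wrist_torque"])
E
```

```text
21.8 [597.83558946  71.47018063 247.53693688] [ 3.14004905 -0.31377042  1.58530445] 0.33829967273751865 [-1.76093792  0.06240764 -1.36761169] [-0.15766216 -0.01053381 -0.06991901]
```

View pics/w15.png

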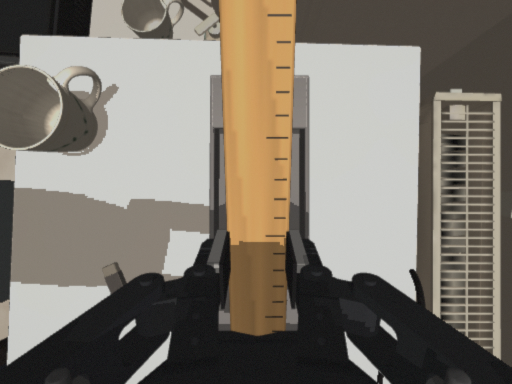

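The ruler is out of the tray and still gripped. Next I'll level it, settle and check.

Emit:
play_rows([
  [[0, -3, 0], [0, 0, 0], 0.3],
  [[0, -7, 0], [0, 0, 0], 0.3],
  [[0, -11, 0], [0, 0, 0], 0.3],
  [[0, -15, 0], [0, 0, 0], 0.3],
  [[0, -18, 0], [0, 0, 0], 0.3],
  [[0, -18, 0], [0, 0, 0], 0.3],
  [[0, -18, 0], [0, 0, 0], 0.3],
  [[0, -18, 0], [0, 0, 0], 0.3],
  [[0, -18, 0], [0, 0, 0], 0.3],
  [[0, -18, 0], [0, 0, 0], 0.3],
])

```text
clock: 22.85
eef_pos: [597.5, 71.0, 246.7]
tcp_rot: [-3.142, -0.0, 1.584]
contact_force: [-0.2, 0.4, -1.0]
opening: 0.34
```

```bash
python3 - <<'E'
from rig import r; from h import *
s=r.sense(); f=r.grab_frame("wrist"); cv2.imwrite("pics/w16.png",f["color"][:,:,::-1])
g=r.grab_frame("side"); cv2.imwrite("pics/s16.png",cv2.resize(g["color"][50:290,160:360,::-1],None,fx=2.5,fy=2.5,interpolation=cv2.INTER_CUBIC))
m=r.silhouettes(g,"stamp_mid"); print([(x["conf"],x["location"]) for x in m], proj(g,[525,-364,95]))
print([(x["conf"],x["location"]) for n in ("mug","stapler","eraser") for x in r.silhouettes(g,n)[:1]])
print(s["clock"],s["eef_pos"],s["tcp_rot"],s["opening"],s["contact_force"],s["qvel"].round(4))
Rt=R.from_euler("xyz",s["tcp_rot"])
for d in (157,-143): print("end est",s["eef_pos"]+Rt.apply([d,0,-3.2]))
E
```

```text
[(0.56, [262.5, 243.9]), (0.38, [271.7, 168.6])] [[260.7762131 240.9106618]]
[(0.67, [196.1, 139.2]), (0.94, [324.9, 241.4]), (0.56, [214.1, 183.1])]
22.85 [597.46068313  71.026066   246.70946336] [-3.14151675e+00 -1.30078160e-04  1.58405036e+00] 0.34001022186262864 [-0.21924313  0.35000479 -0.97047021] [ 0.0037 -0.0022 -0.0008 -0.0024  0.0017  0.0032]
end est [595.38010855 228.01186183 249.92988559]
end est [599.35620338 -71.9617856  249.89086214]
```

View pics/s16.png

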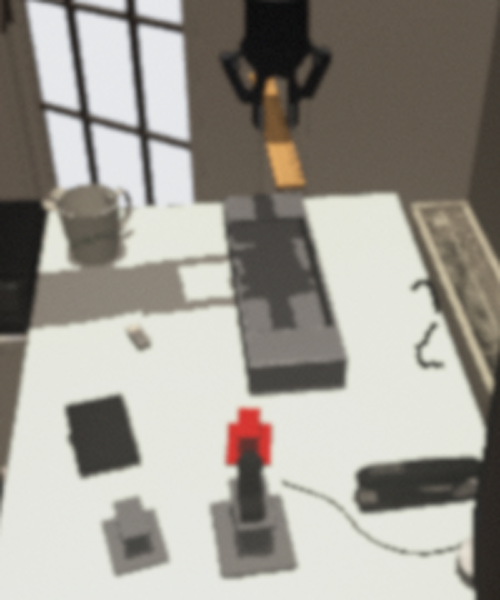

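View pics/w16.png

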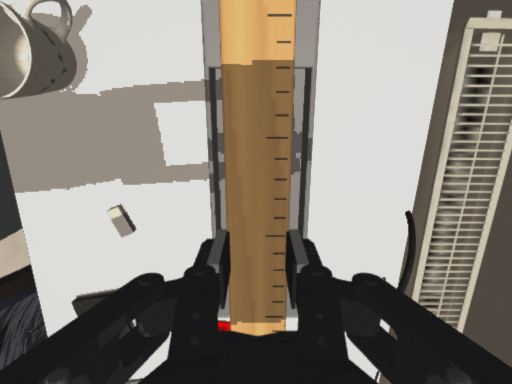

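The tray is empty and the ruler is held level at about 250 mm. The stamp still stands on the large grey stand, and the bystanders are where they were. Handing in.

```bash
python3 -c "
from rig import r
print(r.sign_off())"
```

```text
the job is handed in; nothing more can be done
None
```

I handed the job in at about 23 s of the 58 s allowed. The hand-in reports no verdict, so the result rests on my own checks.

- **Stamp:** I took it by the knob, set it on the large grey stand and let go. The last side picture shows it upright near the centre of the top. The network found it about 3 px from the expected pixel, roughly 3–6 mm, against the 18 mm allowed.
- **Ruler:** I gripped it across its width and slid it toward -y until it touched the end wall. After backing off 5 mm I tilted it 18°, so that one end was about 106 mm up and the other about 14 mm. Then I drew it out along its length and levelled it.
- **Final hold:** Both ends are about 250 mm above the desk, with the arm nearly still. The grip reads 0.34 opening, and the force on the tool is only about 1 N. The ruler end heights come from the gripper pose and were not measured in a picture. The pictures show the ruler fixed in the gripper.
- **Bystanders:** The mug and eraser appear within about 2 px of where they started. The stapler's detection moved about 3 px, which I put down to detector noise, as the arm never went near it.

No final check failed. The one disagreement was between two sideways measurements of the ruler, which differed by about 2.5 mm; I corrected this from close views before gripping.

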